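# Fetch the reference unit from behind the amplifier modules

### The job

The small white-and-green reference unit in the light wooden tray is hemmed in behind three tall amplifier modules (red, blue, yellow). First stand all three modules upright on the black parking mat beside the tray, then set the reference unit down in the middle of the green outlined square on the white test plate, and only after that stand each module back upright in the middle of the pad of its own colour in the tray. Leave the amber glass jar in the tray where it is.

Things in the scene. Friction and masses are not known exactly. Their poses are not given: they have to be found in the camera images.
- red_module (a point): centre (half-way up) of the red amplifier module: loose upright aluminium box, 38 mm (its x) by 40 mm (its y) by 100 mm tall, upper third and top red, two brass sockets standing 8 mm above the top on its y line; 0.2 to 0.4 kg. Its z is up when it stands. It starts on the pad of its colour, its x within 0.05 rad of the tray's x. In the row the gaps between neighbours (along y) are only about 24 mm, its faces across x are free: grip it there, near the top.
- blue_module (a point): centre (half-way up) of the blue amplifier module: loose upright aluminium box, 38 mm (its x) by 40 mm (its y) by 100 mm tall, upper third and top blue, two brass sockets standing 8 mm above the top on its y line; 0.2 to 0.4 kg. Its z is up when it stands. It starts on the pad of its colour, its x within 0.05 rad of the tray's x. In the row the gaps between neighbours (along y) are only about 24 mm, its faces across x are free: grip it there, near the top.
- yellow_module (a point): centre (half-way up) of the yellow amplifier module: loose upright aluminium box, 38 mm (its x) by 40 mm (its y) by 100 mm tall, upper third and top yellow, two brass sockets standing 8 mm above the top on its y line; 0.2 to 0.4 kg. Its z is up when it stands. It starts on the pad of its colour, its x within 0.05 rad of the tray's x. In the row the gaps between neighbours (along y) are only about 24 mm, its faces across x are free: grip it there, near the top.
- pad_red: red square pad, 50 by 50 mm, 2 mm thick, fixed on the tray floor; origin at the centre of its underside (module centre is 52 mm above it when home); x and y along its edges, the same as the tray's. The three pads lie in a row along y, 64 mm apart, in any order.
- pad_blue: blue square pad, 50 by 50 mm, 2 mm thick, fixed on the tray floor; origin at the centre of its underside (module centre is 52 mm above it when home); x and y along its edges, the same as the tray's. The three pads lie in a row along y, 64 mm apart, in any order.
- pad_yellow: yellow square pad, 50 by 50 mm, 2 mm thick, fixed on the tray floor; origin at the centre of its underside (module centre is 52 mm above it when home); x and y along its edges, the same as the tray's. The three pads lie in a row along y, 64 mm apart, in any order.
- reference_unit (a point): centre (half-way up) of the reference unit: loose white box 40 by 40 by 36 mm tall with a green band and a green disc on top, about 0.15 kg, standing on the tray floor close behind (on the far side of) the row of modules, about 51 mm from the row's line; axes within 0.12 rad of the tray's. No gap for a gripper until the modules are gone.
- test_square (a point): centre of the green outlined square (66 mm outside) on top of the fixed white test plate, 120 by 120 mm, 12 mm thick; this point lies on the plate's top face; x and y along the plate's edges. It stands left or right of the tray.
- mat: side area: fixed black rubber parking mat with a thin white border line, 260 mm along its x, 130 mm along its y, 3 mm thick; origin at the centre of its underside (a module standing on it has its centre 53 mm above). On the opposite side of the tray from the test plate.
- glass_jar (a point): centre (half-way up) of a small loose amber glass jar with a white cap, 32 mm across, 55 mm tall, standing in a rear corner of the tray, about 105 mm sideways from the reference unit; a bystander. A steel tin of 32 mm across and 30 mm tall stands in the other rear corner. The light wooden tray is 170 (x) by 300 mm (y), rim 20 mm high, floor 5 mm thick.
Things that resemble listed ones, but are neither listed nor needed, are in the scene too. What is shaped like the part that bears red_module but purple is not meant.

How it is judged:
On the way, in this order (a step that is already met when the one before it is completed fails the run):
1. all three modules stand upright and released on the parking mat (x of red_module in the frame of mat between -0.12 and 0.12 m and y of red_module in the frame of mat between -0.055 and 0.055 m and z of each of red_module, blue_module, yellow_module in the frame of mat below 0.06 m and angle between each of red_module, blue_module, yellow_module's own z axis and vertical below 0.15 rad and x of blue_module in the frame of mat between -0.12 and 0.12 m and y of blue_module in the frame of mat between -0.055 and 0.055 m and x of yellow_module in the frame of mat between -0.12 and 0.12 m and y of yellow_module in the frame of mat between -0.055 and 0.055 m and contact force between the fingers and mod_red below 0.3 N and contact force between the fingers and mod_blue below 0.3 N and contact force between the fingers and mod_yellow below 0.3 N), for 0.2 s.
2. the reference unit stands released in the green square while the three modules are still on the mat (horizontal distance between reference_unit and test_square below 0.012 m and z of reference_unit in the frame of test_square below 0.024 m and angle between each of reference_unit, red_module, blue_module, yellow_module's own z axis and vertical below 0.15 rad and contact force between the fingers and ref below 0.3 N and x of red_module in the frame of mat between -0.12 and 0.12 m and y of red_module in the frame of mat between -0.055 and 0.055 m and z of each of red_module, blue_module, yellow_module in the frame of mat below 0.06 m and x of blue_module in the frame of mat between -0.12 and 0.12 m and y of blue_module in the frame of mat between -0.055 and 0.055 m and x of yellow_module in the frame of mat between -0.12 and 0.12 m and y of yellow_module in the frame of mat between -0.055 and 0.055 m), for 0.2 s.
At the end, for the whole second after the job is handed in: Each module stands upright on the pad of its own colour, centre within 12 mm of the pad's centre; the reference unit stands upright on the test plate within 12 mm of the centre of the green square; all released and at rest; the glass jar upright within 20 mm of where it stood (horizontal distance between red_module and pad_red below 0.012 m and z of red_module in the frame of pad_red below 0.058 m and angle between each of red_module, blue_module, yellow_module's own z axis and vertical below 0.12 rad and horizontal distance between blue_module and pad_blue below 0.012 m and z of blue_module in the frame of pad_blue below 0.058 m and horizontal distance between yellow_module and pad_yellow below 0.012 m and z of yellow_module in the frame of pad_yellow below 0.058 m and horizontal distance between reference_unit and test_square below 0.012 m and z of reference_unit in the frame of test_square below 0.024 m and angle between reference_unit's own z axis and vertical below 0.15 rad and distance of glass_jar from where it was at the start of the episode below 0.02 m and angle between glass_jar's own z axis and vertical below 0.3 rad and linear speed of each of mod_red, mod_blue, mod_yellow, ref below 0.02 m/s); the robot touches nothing.
It fails at once if the glass jar is pushed more than 20 mm or tipped (distance of glass_jar from where it was at the start of the episode above 0.02 m or angle between glass_jar's own z axis and vertical above 0.3 rad).
It also fails if it takes over 144 s, if anything falls off the work surface, if the arm or the gripper's body presses on something with over 40 N, if the wrist force passes 120 N, or if a joint passes its speed limit or range.

### The arm

A 6-joint arm with a two-finger parallel gripper is mounted at the origin on the work surface. World frame = base frame: x ahead of the robot, y to its left, z up, the work surface at z = 0. Lengths are in m, angles in rad, forces in N, time in s.
With the tool pointing down it reaches from about 0.35 to 0.975 m from the base axis. Payload 4.9 kg.
Tool frame: the origin (TCP) lies midway between the tips of the shut fingers; the grasp point (between the pads) lies 19 mm behind it; z points along the fingers, y is the line along which they close (so a half turn about z gives the same grasp; the last joint's range is limited). The gripper opens to 85 mm and grips with 20 to 120 N. Pads are 22 mm wide; open, the fingers measure 114 mm over their backs; the gripper's body (76 mm by 85 mm) begins 54 mm behind the grasp point. The pads swing forward as they close: fully open they stand 13 mm farther back than shut.
Start: joints at [-1.449, 0.053, 1.613, -0, 1.476, -0.119], TCP at [0.149, -0.607, 0.231] pointing down, gripper open.
Joint ranges: [-3.01, 3.01], [-1.01, 2.22], [0.06, 2.58], [-1.02, 4.17], [0.09, 2.62], [-3.14, 3.14]. Speed limits (rad/s): [2.57, 2.57, 3.14, 3.14, 3.14, 3.14].

### API

Orientations are given as a rotation vector (axis times angle).
In Python, from station import ctrl gives the robot as it stands. The module is installed in compiled form; this text tells all that it offers.
- The arm moves only by the shell command python3 -m handwheel 'ROWS' [OPENING] [FORCE]. ROWS is JSON, a list of rows, each a list of 2 entries, a list of its own where there are three numbers: the shift along the tool's x, y, z in cm, then the turn, a rotation vector about the tool's x, y, z in rad. In form: [[[tx, ty, tz], [ax, ay, az]], ...]. A call has 1 to 5 rows; each row is the pose to reach, as a shift and turn from the pose commanded when the call began, along the tool's axes at that moment; what a row does not reach only later rows make up. A row lasts 1/8 s, in which the tool goes at most 62.5 mm and 10.7 degrees, less where a joint would pass 70% of its speed; a pose out of reach is approached as far as the arm can. A call with a gripper value outside its range is refused whole. OPENING is the gripper's target within -1 to 1 (shut at 1, half-way at 0, fully open at -1), set as the call begins (- or left out, the last holds). The fingers move at their own pace and stop on an object; FORCE is the grip in N (left out, the last holds). Time passes only in rows, so rows that repeat a pose let the fingers close. It gives the time, the measured TCP pose, the force, the opening and the grip force at its end, in the units of the state.
- ctrl.get_obs(): the state, without advancing time (a new reading comes with each control period).
- ctrl.get_image(name): name is "scene" or "top"; returns the picture (480x640x3 uint8, blue, green, red); there is no depth.
- ctrl.calibration(name): a dict with "fx", "fy", "cx", "cy" (pixels), "R" (3x3) and "t" (3): a world point X has camera coordinates R X + t. Camera axes: x right, y down, z forward; pixel columns grow to the right and rows downward; lengths in m; the calibration is good to about 2 mm. A picture is of the moment at which its call begins. calibration takes no time and is no camera call.
- ctrl.finish_job(): hands the job in; it is judged then, once.
Trained networks look in the newest picture that a camera, given by its name, has taken for a name from the list of things; names that differ only in an ending like _2 or _b are one class to them, and where a whole thing is asked for, a point or a joint stands for the part that bears it (a point fixed in the world has none). Each returns a list of dicts, best first, with "score" (0 to 1); they miss things now and then, are a little off and sometimes report something else, mostly with a low value. They report only what shows in the picture. A call takes as long as a camera call. They do not tell look-alikes from the thing itself.
- ctrl.look_for(camera, query): "position" ([column, row] in pixels, amid what is visible of it).
- ctrl.landmark_of(camera, query): "position" ([column, row] in pixels: a listed point, or the origin of a listed thing).
The state is a dict: "t": time; "q": joint angles; "dq": joint speeds; "effort": joint torques, N m; "tool_pos": TCP position; "tool_rot": TCP orientation; "contact_force": force on the tool from outside, world axes, zero at the start; "wrist_torque": the same for the moment, N m; "opening": finger opening in m; "grip_force": force on a finger pad.
Only numpy, scipy, OpenCV 4.12 (cv2) and the standard library are available. Lean on these libraries where they do the work, as an engineer would, in place of code of your own. Each camera call takes 0.05 s, during which the arm holds its last target. There are 200 camera calls.

## Working session

There is one attempt and no reset: what is moved stays moved. The work goes in short steps, Python scripts to look and compute and a shell command to move; the robot and the scene stay as the last step left them, time stands still between calls to the robot, and variables do not carry over. Pictures are saved under pics/ and viewed, at most 14 in all, crops included, and the job is handed in when it is done.

```bash
mkdir -p pics
cat > h.py <<'E'
from station import ctrl
import numpy as np, cv2
def pix2w(cam,p,z):
    c=ctrl.calibration(cam);R=np.array(c["R"]);t=np.array(c["t"]).ravel()
    d=R.T@np.array([(p[0]-c["cx"])/c["fx"],(p[1]-c["cy"])/c["fy"],1]);o=-R.T@t
    return o+d*(z-o[2])/d[2]
def w2pix(cam,X):
    c=ctrl.calibration(cam);x=np.array(c["R"])@np.array(X)+np.array(c["t"]).ravel()
    return np.array([c["fx"]*x[0]/x[2]+c["cx"],c["fy"]*x[1]/x[2]+c["cy"]])
E
python3 - <<'E'
from h import *
np.set_printoptions(precision=4,suppress=True)
for c in ("scene","top"):
    cv2.imwrite(f"pics/{c}0.png",ctrl.get_image(c))
    k=ctrl.calibration(c);print(c,-np.array(k["R"]).T@np.array(k["t"]).ravel(),k["fx"])
Z=dict(red_module=.057,blue_module=.057,yellow_module=.057,pad_red=.005,pad_blue=.005,pad_yellow=.005,reference_unit=.023,test_square=.012,mat=0,glass_jar=.0325)
for n,z in Z.items():
    for d in ctrl.landmark_of("top",n)[:3]:print(n,np.round(d["position"],1),round(d["score"],2),pix2w("top",d["position"],z))
print(ctrl.get_obs())
E
```

```text
scene [0.9657 0.3304 0.8345] 489.87110796446797
top [ 0.3933 -0.0167  0.8475] 437.99758555862775
red_module [429.9 243.2] 0.93 [ 0.5112 -0.2156  0.057 ]
red_module [449.5 307.6] 0.91 [ 0.3946 -0.2444  0.057 ]
red_module [346.3 236.1] 0.77 [ 0.5266 -0.0636  0.057 ]
blue_module [307.6 243.4] 0.66 [0.5142 0.0074 0.057 ]
blue_module [149.8 261.1] 0.44 [0.4861 0.2946 0.057 ]
yellow_module [273.2 251. ] 0.58 [0.5012 0.0702 0.057 ]
pad_red [146.6 264.2] 0.72 [0.4863 0.321  0.005 ]
pad_red [340.6 239.6] 0.62 [ 0.5287 -0.0554  0.005 ]
pad_red [355.8 190.7] 0.52 [ 0.6264 -0.0876  0.005 ]
pad_blue [307.2 246.1] 0.68 [0.5169 0.0098 0.005 ]
pad_yellow [279.8 254.1] 0.64 [0.502  0.0631 0.005 ]
reference_unit [305.9 224. ] 0.63 [0.5571 0.0113 0.023 ]
reference_unit [308.2 243. ] 0.47 [0.5202 0.0073 0.023 ]
test_square [489.  247.3] 0.59 [ 0.5081 -0.3401  0.012 ]
mat [150.5 265.3] 0.75 [0.4846 0.3153 0.    ]
glass_jar [355.8 193.8] 0.53 [ 0.6126 -0.0852  0.0325]
{'t': 0.6, 'q': array([-1.449 ,  0.0526,  1.6129, -0.    ,  1.476 , -0.119 ]), 'dq': array([ 0.0002,  0.    , -0.0003, -0.0002,  0.0004, -0.0012]), 'effort': array([ -0.0004, -39.3413, -37.0234,  -0.0002,   0.0007,   0.    ]), 'tool_pos': array([ 0.1491, -0.607 ,  0.2314]), 'tool_rot': array([ 3.1188,  0.3774, -0.    ]), 'contact_force': array([-0.4187,  0.2184,  0.035 ]), 'wrist_torque': array([ 0.0021, -0.0088,  0.0158]), 'grip_force': 0.0, 'opening': 0.08530235625157885}
```

View pics/top0.png

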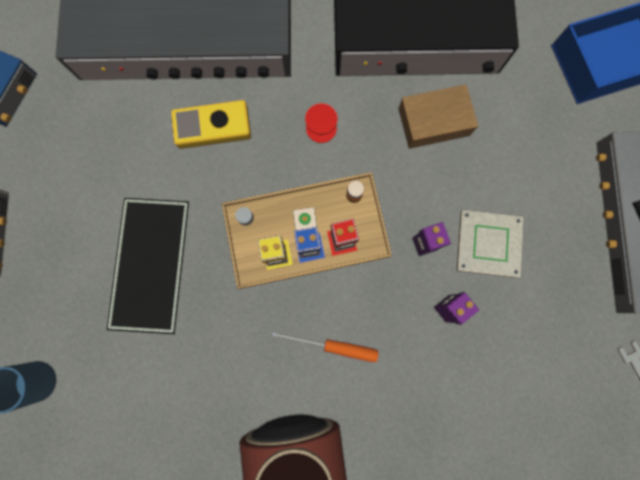

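View pics/scene0.png

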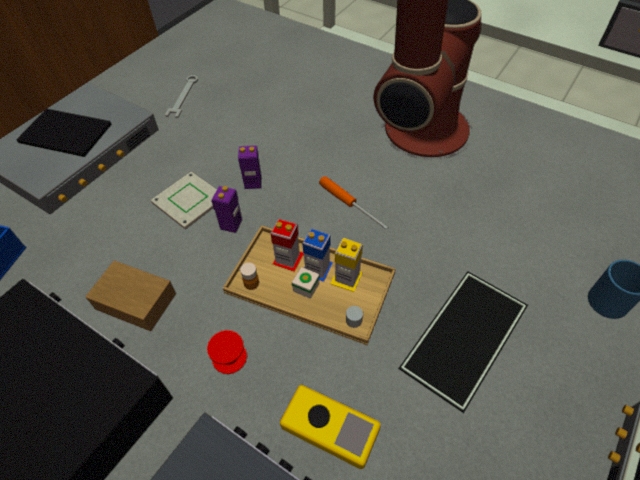

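Run:
```python
from h import *
np.set_printoptions(precision=4,suppress=True)
im=ctrl.get_image("top");s=ctrl.get_image("scene")
a=cv2.resize(im[165:295,215:395],None,fx=4.4,fy=4.4,interpolation=cv2.INTER_CUBIC)
cv2.imwrite("pics/crop1.png",a)
hsv=cv2.cvtColor(im,cv2.COLOR_BGR2HSV)
# mat: black
m=cv2.inRange(im,(0,0,0),(45,45,45));m[:, :100]=0;m[:,200:]=0;m[:190]=0;m[345:]=0
r=cv2.minAreaRect(cv2.findNonZero(m));print("mat",r)
P=np.array([pix2w("top",p,.003) for p in cv2.boxPoints(r)]);print(P,P.mean(0))
for i in range(2):d=P[i+1]-P[i];print(np.linalg.norm(d),np.degrees(np.arctan2(d[1],d[0])))
# green square
m=cv2.inRange(hsv,(40,60,40),(90,255,255));m[:,:460]=0;m[:,530:]=0
r=cv2.minAreaRect(cv2.findNonZero(m));print("sq",r)
P=np.array([pix2w("top",p,.012) for p in cv2.boxPoints(r)]);print(P,P.mean(0))
d=P[1]-P[0];print(np.linalg.norm(d),np.degrees(np.arctan2(d[1],d[0])))
# scene check for landmarks
Z=dict(red_module=.057,blue_module=.057,yellow_module=.057,reference_unit=.023,test_square=.012,mat=0)
for n,z in Z.items():
    for d in ctrl.landmark_of("scene",n)[:3]:print(n,np.round(d["position"],1),round(d["score"],2),pix2w("scene",d["position"],z))
```

```text
mat ((147.3658447265625, 265.2073059082031), (56.430503845214844, 124.23546600341797), 6.34019136428833)
[[0.3736 0.3815 0.003 ]
 [0.6145 0.3682 0.003 ]
 [0.6    0.2563 0.003 ]
 [0.3604 0.2743 0.003 ]] [0.4871 0.3201 0.003 ]
0.24121363928038994 -3.1487844123552016
0.11282143057968556 -97.35736375765502
sq ((490.9713439941406, 242.81558227539062), (34.85626220703125, 33.86036682128906), 5.19442892074585)
[[ 0.4878 -0.3062  0.012 ]
 [ 0.5534 -0.3166  0.012 ]
 [ 0.5462 -0.3833  0.012 ]
 [ 0.4807 -0.3721  0.012 ]] [ 0.517  -0.3445  0.012 ]
0.06648753990728391 -9.014182871126419
red_module [224.1 211.7] 0.91 [ 0.5293 -0.2141  0.057 ]
red_module [285.3 241.5] 0.72 [ 0.5227 -0.061   0.057 ]
red_module [249.8 169.6] 0.66 [ 0.4031 -0.2462  0.057 ]
blue_module [315.8 253.6] 0.93 [0.5143 0.0064 0.057 ]
yellow_module [183.3 197.8] 0.69 [ 0.5468 -0.313   0.057 ]
yellow_module [348.9 264. ] 0.68 [0.5    0.0733 0.057 ]
reference_unit [305.7 282.5] 0.76 [0.5628 0.0143 0.023 ]
reference_unit [345.4 278.1] 0.68 [0.5119 0.0739 0.023 ]
test_square [183.8 199.9] 0.89 [ 0.5267 -0.3448  0.012 ]
mat [464.  335.4] 0.57 [0.4862 0.3178 0.    ]
```

View pics/crop1.png

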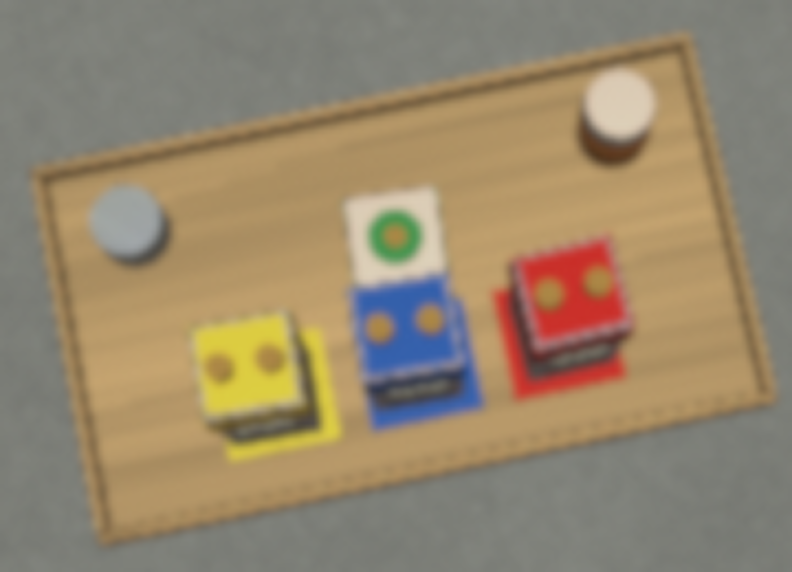

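```bash
cat > plan.py <<'E'
import sys
from h import *
from scipy.spatial.transform import Rotation as Ro
# usage: plan.py x y z closing_angle_deg  -> shift (cm, tool axes) and turn about tool z
o=ctrl.get_obs();R=Ro.from_rotvec(o["tool_rot"]);x,y,z,a=map(float,sys.argv[1:5])
M=R.as_matrix();cur=np.degrees(np.arctan2(M[1,1],M[0,1]))
d=(a-cur+90)%180-90
print("t %.2f pos"%o["t"],np.round(o["tool_pos"],4),"closing deg %.2f"%cur,"tilt",np.round(M[:,2],3),"open %.4f grip %.1f"%(o["opening"],o["grip_force"]),"q",np.round(o["q"],2))
print("shift cm",np.round(100*M.T@(np.array([x,y,z])-o["tool_pos"]),2),"turn z rad %.4f"%np.radians(-d))
E
python3 - <<'E'
from h import *
np.set_printoptions(precision=4,suppress=True)
f=lambda u,z:pix2w("top",(215+u[0]/4.4,165+u[1]/4.4),z)
C=[f(u,.02) for u in [(35,175),(690,35),(775,402),(102,540)]]
print("tray",np.array(C),np.mean(C,0))
for a,b in((1,0),(2,3)):
  d=C[b]-C[a];print(np.linalg.norm(d),np.degrees(np.arctan2(d[1],d[0]))-90)
for a,b in((3,0),(2,1)):
  d=C[b]-C[a];print(np.linalg.norm(d),np.degrees(np.arctan2(d[1],d[0])))
for n,c,k in(("y",[(193,325),(290,312),(305,405),(208,420)],[(219,368),(271,358)]),("b",[(352,290),(446,277),(465,368),(367,382)],[(380,327),(431,319)]),("r",[(517,257),(610,238),(632,328),(533,348)],[(549,293),(599,281)])):
  P=np.array([f(u,.107) for u in c]);Q=np.array([f(u,.115) for u in k]);d=Q[0]-Q[1]
  print(n,P.mean(0),Q.mean(0),"yaw",np.degrees(np.arctan2(d[1],d[0]))-90,"e",np.linalg.norm(P[1]-P[0]))
print("ref",f((395,236),.041)); print("jar",f((620,103),.06))
E
python3 plan.py .5 .07 .2 11
```

```text
tray [[ 0.5982  0.1719  0.02  ]
 [ 0.6575 -0.1187  0.02  ]
 [ 0.4925 -0.15    0.02  ]
 [ 0.4375  0.1401  0.02  ]] [0.5464 0.0108 0.02  ]
0.2966662734845522 11.53821221645299
0.29532578472074716 10.74172320857673
0.16385353337266628 11.189640186554174
0.16797245981051853 10.731186019284156
y [0.4995 0.0675 0.107 ] [0.4993 0.0681 0.115 ] yaw 10.143703088988474 e 0.03807740788395574
b [0.5128 0.0058 0.107 ] [0.5139 0.0063 0.115 ] yaw 8.15184268273272 e 0.03706167040722151
r [ 0.5263 -0.0589  0.107 ] [ 0.527  -0.0589  0.115 ] yaw 12.793553638102907 e 0.03725307307217005
ref [0.5638 0.0127 0.041 ]
jar [ 0.6155 -0.0833  0.06  ]
t 1.00 pos [ 0.1491 -0.607   0.2313] closing deg -76.20 tilt [ 0. -0. -1.] open 0.0854 grip 0.0 q [-1.45  0.05  1.61 -0.    1.48 -0.12]
shift cm [ 50.23 -57.37   3.13] turn z rad -1.5220
```

```bash
m="python3 -m handwheel"
$m '[[[16.8,-19.1,1],[0,0,0]],[[16.8,-19.1,1],[0,0,0]],[[16.8,-19.1,1],[0,0,0]],[[16.8,-19.1,1],[0,0,0]],[[16.8,-19.1,1],[0,0,0]]]' -1 60
$m '[[[16.8,-19.1,1],[0,0,0]],[[16.8,-19.1,1],[0,0,0]],[[16.8,-19.1,1],[0,0,0]],[[16.8,-19.1,1],[0,0,0]],[[16.8,-19.1,1],[0,0,0]]]'
$m '[[[16.6,-19.1,1],[0,0,-0.15]],[[16.6,-19.1,1],[0,0,-0.3]],[[16.6,-19.1,1],[0,0,-0.45]],[[16.6,-19.1,1],[0,0,-0.6]],[[16.6,-19.1,1],[0,0,-0.75]]]'
$m '[[[0,0,0],[0,0,-0.16]],[[0,0,0],[0,0,-0.32]],[[0,0,0],[0,0,-0.48]],[[0,0,0],[0,0,-0.64]],[[0,0,0],[0,0,-0.772]]]'
python3 plan.py .4995 .0675 .135 10.5
```

```text
t: 1.62
tool_pos: [0.2679, -0.3786, 0.2211]
tool_rot: [3.118, 0.384, 0.001]
contact_force: [-1.5, -1.3, 0.6]
opening: 0.0855
grip_force: 0.0
t: 2.25
tool_pos: [0.3855, -0.1535, 0.2115]
tool_rot: [3.118, 0.387, 0.001]
contact_force: [-0.3, -0.7, -0.0]
opening: 0.0852
grip_force: 0.0
t: 2.88
tool_pos: [0.5014, 0.0707, 0.201]
tool_rot: [-2.758, -1.505, 0.001]
contact_force: [-0.8, -0.3, -0.5]
opening: 0.0851
grip_force: 0.0
t: 3.5
tool_pos: [0.5008, 0.0672, 0.2014]
tool_rot: [1.995, 2.426, -0.001]
contact_force: [1.1, 0.7, 0.8]
opening: 0.0855
grip_force: 0.0
t 3.50 pos [0.5008 0.0672 0.2014] closing deg 11.12 tilt [ 0.    -0.001 -1.   ] open 0.0855 grip 0.0 q [-0.01 -0.22  1.92 -0.    1.44 -0.21]
shift cm [ 0.06 -0.12  6.64] turn z rad 0.0108
```

```bash
m="python3 -m handwheel"
$m '[[[0,-0.1,3],[0,0,0]],[[0,-0.1,6],[0,0,0]],[[0,-0.1,9],[0,0,0]],[[0,-0.1,12],[0,0,0]],[[0,-0.1,13.1],[0,0,0]]]' -1 60
$m '[[[0,0,0],[0,0,0]],[[0,0,0],[0,0,0]],[[0,0,0],[0,0,0]],[[0,0,0],[0,0,0]],[[0,0,0],[0,0,0]]]' 1 60
$m '[[[0,0,0],[0,0,0]],[[0,0,0],[0,0,0]],[[0,0,0],[0,0,0]]]'
$m '[[[0,0,-2],[0,0,0]],[[0,0,-6],[0,0,0]],[[0,0,-10],[0,0,0]],[[0,0,-12],[0,0,0]],[[0,0,-12],[0,0,0]]]'
python3 plan.py .4 .3257 .185 10.5
python3 -c "
from h import *
cv2.imwrite('pics/g1.png',ctrl.get_image('scene')[150:400,200:520])"
```

```text
t: 4.12
tool_pos: [0.4981, 0.0674, 0.0682]
tool_rot: [-1.999, -2.42, 0.004]
contact_force: [-0.6, -0.3, 0.4]
opening: 0.0855
grip_force: 0.0
t: 4.75
tool_pos: [0.5005, 0.069, 0.0721]
tool_rot: [1.996, 2.422, 0.003]
contact_force: [1.5, -0.6, 5.8]
opening: 0.0378
grip_force: 60.9
t: 5.12
tool_pos: [0.5005, 0.069, 0.0721]
tool_rot: [1.996, 2.422, 0.003]
contact_force: [0.0, -0.6, 6.7]
opening: 0.0373
grip_force: 60.9
t: 5.75
tool_pos: [0.4994, 0.0691, 0.1911]
tool_rot: [1.997, 2.423, 0.002]
contact_force: [0.1, -0.3, -3.1]
opening: 0.0375
grip_force: 60.6
t 5.75 pos [0.4994 0.0691 0.1911] closing deg 11.01 tilt [ 0.002  0.    -1.   ] open 0.0375 grip 60.6 q [-0.01 -0.22  1.93  0.    1.42 -0.2 ]
shift cm [27.08 -4.86  0.59] turn z rad 0.0089
```

View pics/g1.png

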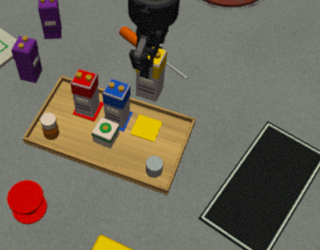

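```bash
m="python3 -m handwheel"
$m '[[[4,-0.8,0],[0,0,0]],[[9,-1.6,0],[0,0,0]],[[14,-2.5,0],[0,0,0]],[[18,-3.2,0],[0,0,0]],[[21,-3.7,0],[0,0,0]]]'
$m '[[[3,-0.5,0],[0,0,0]],[[5,-0.9,0],[0,0,0]],[[6,-1,0],[0,0,0]],[[6,-1,0],[0,0,0]],[[6,-1,0],[0,0,0]]]'
$m '[[[0,0,4],[0,0,0]],[[0,0,8],[0,0,0]],[[0,0,10.5],[0,0,0]],[[0,0,11.5],[0,0,0]],[[0,0,11.5],[0,0,0]]]'
python3 plan.py .4018 .3259 .069 11
```

```text
t: 6.42
tool_pos: [0.4202, 0.269, 0.1871]
tool_rot: [-1.995, -2.424, 0.007]
contact_force: [0.7, -0.1, -2.3]
opening: 0.0372
grip_force: 60.4
t: 7.05
tool_pos: [0.4013, 0.3244, 0.1896]
tool_rot: [-1.999, -2.424, 0.002]
contact_force: [0.6, 0.5, -2.5]
opening: 0.0374
grip_force: 60.4
t: 7.68
tool_pos: [0.4014, 0.3247, 0.0751]
tool_rot: [-1.999, -2.423, 0.001]
contact_force: [-0.5, 0.0, -1.9]
opening: 0.0372
grip_force: 60.4
t 7.67 pos [0.4014 0.3247 0.0751] closing deg 10.96 tilt [-0.001 -0.    -1.   ] open 0.0372 grip 60.4 q [ 0.54 -0.05  1.99 -0.    1.2   0.34]
shift cm [0.11 0.07 0.61] turn z rad -0.0007
```

```bash
m="python3 -m handwheel"
$m '[[[0.1,0,0.3],[0,0,0]],[[0.1,0,0.6],[0,0,0]],[[0.1,0,0.6],[0,0,0]],[[0.1,0,0.6],[0,0,0]]]'
$m '[[[0,0,0],[0,0,0]],[[0,0,0],[0,0,0]],[[0,0,0],[0,0,0]],[[0,0,0],[0,0,0]]]' -0.4
$m '[[[0,0,-2],[0,0,0]],[[0,0,-5],[0,0,0]],[[0,0,-9],[0,0,0]],[[0,0,-11.5],[0,0,0]]]'
$m '[[[-5,0.8,0],[0,0,0]],[[-10,1.5,0],[0,0,0]],[[-15,2.3,0],[0,0,0]],[[-20,3,0],[0,0,0]],[[-25,3.7,0],[0,0,0]]]' -1
$m '[[[-5,0.8,0],[0,0,0]],[[-8.5,1.2,0],[0,0,0]],[[-8.5,1.2,0],[0,0,0]],[[-8.5,1.2,0],[0,0,0]]]'
python3 plan.py .5133 .006 .07 10
```

```text
t: 8.18
tool_pos: [0.4012, 0.3262, 0.0696]
tool_rot: [1.998, 2.424, 0.001]
contact_force: [-1.0, 0.3, -2.1]
opening: 0.0373
grip_force: 60.4
t: 8.68
tool_pos: [0.4012, 0.3262, 0.0695]
tool_rot: [1.998, 2.424, 0.0]
contact_force: [0.3, -0.1, 1.5]
opening: 0.0597
grip_force: 0.0
t: 9.18
tool_pos: [0.4017, 0.3265, 0.1867]
tool_rot: [1.998, 2.423, 0.004]
contact_force: [-0.3, 0.9, -0.8]
opening: 0.0599
grip_force: 0.0
t: 9.8
tool_pos: [0.4855, 0.0862, 0.1845]
tool_rot: [1.998, 2.424, 0.001]
contact_force: [0.8, 0.4, -1.3]
opening: 0.0852
grip_force: 0.0
t: 10.3
tool_pos: [0.5129, 0.0071, 0.1842]
tool_rot: [-1.998, -2.424, -0.0]
contact_force: [-0.2, 0.1, -0.5]
opening: 0.0854
grip_force: 0.0
t 10.30 pos [0.5129 0.0071 0.1842] closing deg 11.00 tilt [-0.     0.001 -1.   ] open 0.0854 grip 0.0 q [-0.13 -0.19  1.92  0.    1.41 -0.32]
shift cm [-0.12  0.03 11.42] turn z rad 0.0175
```

```bash
m="python3 -m handwheel"
$m '[[[-0.1,0,3],[0,0,0]],[[-0.1,0,6],[0,0,0]],[[-0.1,0,9],[0,0,0]],[[-0.1,0,11.2],[0,0,0]],[[-0.1,0,11.2],[0,0,0]]]'
$m '[[[0,0,0],[0,0,0]],[[0,0,0],[0,0,0]],[[0,0,0],[0,0,0]],[[0,0,0],[0,0,0]],[[0,0,0],[0,0,0]]]' 1 60
$m '[[[0,0,-2],[0,0,0]],[[0,0,-6],[0,0,0]],[[0,0,-10],[0,0,0]],[[0,0,-12],[0,0,0]],[[0,0,-12],[0,0,0]]]'
$m '[[[4,0.4,0],[0,0,0]],[[9,0.9,0],[0,0,0]],[[14,1.5,0],[0,0,0]],[[19,2,0],[0,0,0]],[[23,2.5,0],[0,0,0]]]'
$m '[[[4,0.4,0],[0,0,0]],[[7,0.7,0],[0,0,0]],[[8.2,0.9,0],[0,0,0]],[[8.2,0.9,0],[0,0,0]],[[8.2,0.9,0],[0,0,0]]]'
python3 plan.py .4865 .3185 .069 11
```

```text
t: 10.92
tool_pos: [0.5112, 0.0071, 0.0702]
tool_rot: [-1.993, -2.423, 0.004]
contact_force: [-0.2, 0.5, 0.0]
opening: 0.0855
grip_force: 0.0
t: 11.55
tool_pos: [0.5146, 0.0055, 0.0739]
tool_rot: [1.997, 2.422, 0.003]
contact_force: [-0.0, 0.1, 5.9]
opening: 0.0371
grip_force: 60.7
t: 12.18
tool_pos: [0.5138, 0.0055, 0.1931]
tool_rot: [1.997, 2.423, 0.002]
contact_force: [0.4, -0.8, -2.3]
opening: 0.0374
grip_force: 60.4
t: 12.8
tool_pos: [0.492, 0.2375, 0.189]
tool_rot: [-1.996, -2.423, 0.007]
contact_force: [-0.1, -0.1, -2.2]
opening: 0.0371
grip_force: 60.3
t: 13.42
tool_pos: [0.4871, 0.3172, 0.1915]
tool_rot: [-1.999, -2.423, 0.002]
contact_force: [0.1, -0.1, -2.5]
opening: 0.0375
grip_force: 60.2
t 13.43 pos [0.4871 0.3172 0.1915] closing deg 10.94 tilt [-0.001 -0.001 -1.   ] open 0.0375 grip 60.2 q [ 0.45 -0.02  1.76 -0.    1.41  0.26]
shift cm [ 0.14 -0.02 12.25] turn z rad -0.0010
```

```bash
m="python3 -m handwheel"
$m '[[[0.1,0,4],[0,0,0]],[[0.1,0,8],[0,0,0]],[[0.1,0,11],[0,0,0]],[[0.1,0,12],[0,0,0]],[[0.1,0,12.1],[0,0,0]]]'
$m '[[[0,0,0],[0,0,0]],[[0,0,0],[0,0,0]]]'
$m '[[[0,0,0],[0,0,0]],[[0,0,0],[0,0,0]],[[0,0,0],[0,0,0]],[[0,0,0],[0,0,0]]]' -0.4
$m '[[[0,0,-2],[0,0,0]],[[0,0,-5],[0,0,0]],[[0,0,-9],[0,0,0]],[[0,0,-11.5],[0,0,0]]]'
$m '[[[-5,-0.4,0],[0,0,0]],[[-11,-0.8,0],[0,0,0]],[[-17,-1.4,0],[0,0,0]],[[-23,-2,0],[0,0,0]],[[-28,-2.5,0],[0,0,0]]]' -1
$m '[[[-5,-0.4,0],[0,0,0]],[[-10,-0.8,0],[0,0,0]],[[-10,-0.8,0],[0,0,0]],[[-10,-0.8,0],[0,0,0]]]'
python3 plan.py .5265 -.0589 .072 11.5
```

```text
t: 14.05
tool_pos: [0.4876, 0.3189, 0.0719]
tool_rot: [1.999, 2.423, 0.001]
contact_force: [0.0, -0.1, -1.8]
opening: 0.037
grip_force: 60.4
t: 14.3
tool_pos: [0.4878, 0.3197, 0.0727]
tool_rot: [1.998, 2.423, 0.003]
contact_force: [-0.5, 0.5, -2.9]
opening: 0.0376
grip_force: 60.4
t: 14.8
tool_pos: [0.487, 0.3194, 0.0714]
tool_rot: [1.998, 2.424, 0.0]
contact_force: [0.2, 0.1, 0.2]
opening: 0.0597
grip_force: 0.0
t: 15.3
tool_pos: [0.488, 0.3199, 0.1906]
tool_rot: [1.997, 2.423, 0.007]
contact_force: [0.4, -0.5, 0.9]
opening: 0.0597
grip_force: 0.0
t: 15.92
tool_pos: [0.5162, 0.0376, 0.1883]
tool_rot: [1.998, 2.422, 0.002]
contact_force: [1.4, 0.0, 0.2]
opening: 0.0854
grip_force: 0.0
t: 16.42
tool_pos: [0.5273, -0.0597, 0.1873]
tool_rot: [1.998, 2.423, 0.001]
contact_force: [0.8, 0.7, -0.2]
opening: 0.0857
grip_force: 0.0
t 16.43 pos [ 0.5273 -0.0597  0.1873] closing deg 10.98 tilt [ 0.001  0.    -1.   ] open 0.0857 grip 0.0 q [-0.25 -0.14  1.88  0.    1.41 -0.45]
shift cm [ 0.09 -0.07 11.53] turn z rad -0.0091
```

```bash
m="python3 -m handwheel"
$m '[[[0.1,0,3],[0,0,0]],[[0.1,0,6],[0,0,0]],[[0.1,0,9],[0,0,0]],[[0.1,0,11.5],[0,0,0]],[[0.1,0,11.5],[0,0,0]]]'
$m '[[[0,0,0],[0,0,0]],[[0,0,0],[0,0,0]],[[0,0,0],[0,0,0]],[[0,0,0],[0,0,0]],[[0,0,0],[0,0,0]]]' 1 60
$m '[[[0,0,-2],[0,0,0]],[[0,0,-6],[0,0,0]],[[0,0,-10],[0,0,0]],[[0,0,-12],[0,0,0]],[[0,0,-12],[0,0,0]]]'
$m '[[[4,1.3,0],[0,0,0]],[[9,2.9,0],[0,0,0]],[[14,4.5,0],[0,0,0]],[[19,6.2,0],[0,0,0]],[[24,7.8,0],[0,0,0]]]'
$m '[[[4,1.3,0],[0,0,0]],[[8,2.5,0],[0,0,0]],[[11,3.6,0],[0,0,0]],[[11.5,3.7,0],[0,0,0]],[[11.5,3.7,0],[0,0,0]]]'
python3 plan.py .5712 .3111 .069 11
```

```text
t: 17.05
tool_pos: [0.5251, -0.0571, 0.0694]
tool_rot: [-1.993, -2.423, 0.003]
contact_force: [0.2, 0.5, 1.2]
opening: 0.0853
grip_force: 0.0
t: 17.68
tool_pos: [0.5282, -0.0593, 0.0731]
tool_rot: [1.997, 2.422, 0.002]
contact_force: [0.3, 0.5, 6.1]
opening: 0.0378
grip_force: 60.1
t: 18.3
tool_pos: [0.5275, -0.0592, 0.1923]
tool_rot: [1.997, 2.423, 0.001]
contact_force: [-0.1, -0.4, -2.5]
opening: 0.0377
grip_force: 59.7
t: 18.92
tool_pos: [0.5562, 0.1929, 0.188]
tool_rot: [-1.997, -2.422, 0.006]
contact_force: [0.6, -0.7, -1.6]
opening: 0.0375
grip_force: 59.7
t: 19.55
tool_pos: [0.571, 0.3109, 0.1889]
tool_rot: [-1.997, -2.423, 0.006]
contact_force: [-0.3, 0.0, -2.1]
opening: 0.0375
grip_force: 59.8
t 19.55 pos [0.571  0.3109 0.1889] closing deg 11.02 tilt [-0.003 -0.002 -1.   ] open 0.0375 grip 59.8 q [ 0.38  0.14  1.59 -0.    1.41  0.19]
shift cm [ 0.03  0.07 11.99] turn z rad 0.0003
```

```bash
m="python3 -m handwheel"
$m '[[[0,0,4],[0,0,0]],[[0,0,8],[0,0,0]],[[0,0,11],[0,0,0]],[[0,0,11.8],[0,0,0]],[[0,0,11.9],[0,0,0]]]'
$m '[[[0,0,0.1],[0,0,0]],[[0,0,0.1],[0,0,0]]]'
$m '[[[0,0,0],[0,0,0]],[[0,0,0],[0,0,0]],[[0,0,0],[0,0,0]],[[0,0,0],[0,0,0]]]' -0.4
$m '[[[0,0,-2],[0,0,0]],[[0,0,-5],[0,0,0]],[[0,0,-9],[0,0,0]],[[0,0,-11.5],[0,0,0]]]'
$m '[[[-5,-4,0],[0,0,0]],[[-10,-8,0],[0,0,0]],[[-15,-12,0],[0,0,0]],[[-20,-15,0],[0,0,0]],[[-24,-17,0],[0,0,0]]]' -1
$m '[[[-6,0,0],[0,0,0]],[[-12,0,0],[0,0,0]],[[-17,0,0],[0,0,0]],[[-22,0,0],[0,0,0]],[[-22,0,0],[0,0,0]]]' -1
python3 - <<'E'
from h import *
im=ctrl.get_image("top");cv2.imwrite("pics/top1.png",im)
cv2.imwrite("pics/crop2.png",cv2.resize(im[165:345,95:395],None,fx=2.6,fy=2.6,interpolation=cv2.INTER_CUBIC))
E
```

```text
t: 20.18
tool_pos: [0.5721, 0.3107, 0.0722]
tool_rot: [-1.999, -2.423, 0.001]
contact_force: [0.0, -0.3, -2.6]
opening: 0.0378
grip_force: 59.7
t: 20.42
tool_pos: [0.573, 0.3118, 0.073]
tool_rot: [1.998, 2.423, 0.004]
contact_force: [0.7, 1.3, -2.6]
opening: 0.0377
grip_force: 59.7
t: 20.92
tool_pos: [0.5721, 0.3115, 0.0714]
tool_rot: [1.998, 2.424, 0.0]
contact_force: [-0.5, 0.6, 0.4]
opening: 0.0604
grip_force: 0.0
t: 21.42
tool_pos: [0.5732, 0.3119, 0.1908]
tool_rot: [1.997, 2.422, 0.007]
contact_force: [0.3, 1.0, 0.5]
opening: 0.0594
grip_force: 0.0
t: 22.05
tool_pos: [0.4502, 0.0417, 0.188]
tool_rot: [1.997, 2.422, 0.002]
contact_force: [1.2, -0.3, -0.3]
opening: 0.0856
grip_force: 0.0
t: 22.68
tool_pos: [0.4935, -0.1755, 0.188]
tool_rot: [2.002, 2.418, 0.0]
contact_force: [-0.6, -0.2, 1.1]
opening: 0.0851
grip_force: 0.0
```

View pics/crop2.png

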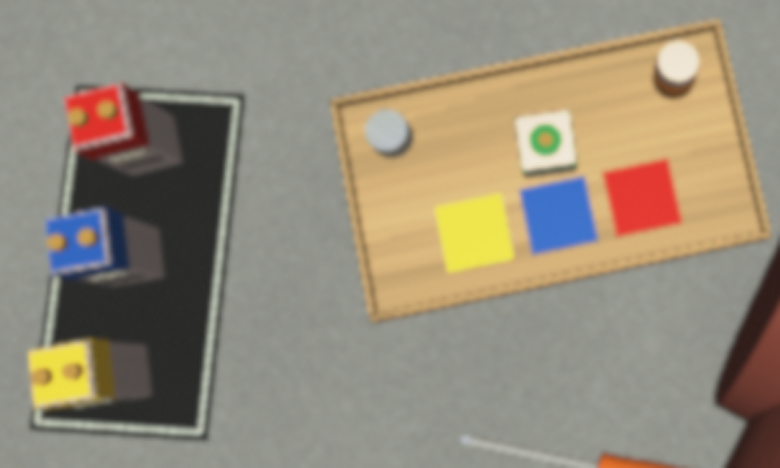

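The crop shows all three modules standing upright on the mat (tops at crop (102,112), (80,242), (62,375)), three empty pads and the reference unit free at crop (546,142). Measuring pads, unit and modules now.

```bash
python3 - <<'E'
from h import *
np.set_printoptions(precision=4,suppress=True)
im=cv2.imread("pics/top1.png");h=cv2.cvtColor(im,cv2.COLOR_BGR2HSV)
def blob(lo,hi,x0,x1,y0,y1,z,n,erode=0):
    m=cv2.inRange(h,lo,hi);k=np.zeros_like(m);k[y0:y1,x0:x1]=m[y0:y1,x0:x1]
    c=max(cv2.findContours(k,0,1)[0],key=cv2.contourArea);M=cv2.moments(c)
    p=(M["m10"]/M["m00"],M["m01"]/M["m00"]);P=np.array([pix2w("top",q,z) for q in cv2.boxPoints(cv2.minAreaRect(c))]);d=P[1]-P[0]
    print(n,np.round(p,1),pix2w("top",p,z),"ang",np.round((np.degrees(np.arctan2(d[1],d[0]))+45)%90-45,1),"size",np.linalg.norm(P[1]-P[0]),np.linalg.norm(P[2]-P[1]))
Y=((22,120,120),(35,255,255));B=((100,120,80),(125,255,255));Rr=((0,170,120),(6,255,255))
blob(*Y,250,310,200,290,.007,"padY");blob(*B,280,340,200,290,.007,"padB");blob(*Rr,310,380,200,290,.007,"padR")
blob((0,0,170),(179,70,255),285,325,195,240,.041,"ref");blob((40,80,40),(90,255,255),285,325,195,240,.041,"disc")
blob((0,0,170),(179,70,255),340,375,170,205,.06,"jarcap")
blob(*Y,95,180,280,345,.107,"Y");blob(*B,95,180,220,290,.107,"B");blob(*Rr,95,180,180,250,.107,"R")
E
python3 plan.py .562 .0127 .13 101
```

```text
padY [277.  254.2] [0.5017 0.0683 0.007 ] ang 11.2 size 0.05403061150098769 0.053315695827196946
padB [309.4 247.4] [0.514  0.0055 0.007 ] ang 10.6 size 0.045795766170459926 0.04575459030694247
padR [341.6 240.6] [ 0.5264 -0.0571  0.007 ] ang 11.4 size 0.04750207885272305 0.04721060803513106
ref [304.5 218.6] [0.5639 0.0133 0.041 ] ang 7.4 size 0.04054184880613413 0.04045733528674079
disc [304.2 218.3] [0.5645 0.0137 0.041 ] ang -0.9 size 0.01883640722891688 0.019188810832652652
jarcap [355.5 188.2] [ 0.6159 -0.0827  0.06  ] ang -0.9 size 0.027879124174673562 0.02869507615198726
Y [118.1 308.1] [0.4018 0.3245 0.107 ] ang 6.3 size 0.035834150915921945 0.03513079772900629
B [123.5 257.3] [0.4875 0.3201 0.107 ] ang 6.8 size 0.03312069335844245 0.03236147286286749
R [131.3 209.5] [0.5709 0.3111 0.107 ] ang 10.8 size 0.03275870593676588 0.030750968165290406
t 22.73 pos [ 0.4932 -0.1738  0.1876] closing deg 10.86 tilt [ 0.001 -0.    -1.   ] open 0.0854 grip 0.0 q [-0.48 -0.16  1.89  0.    1.41 -0.67]
shift cm [17.02 10.26  5.77] turn z rad 1.5683
```

```bash
m="python3 -m handwheel"
$m '[[[5,3.1,0],[0,0,0.05]],[[10,6.2,0],[0,0,0.05]],[[15,9.3,0],[0,0,0.05]],[[17.05,10.5,0],[0,0,0.05]],[[17.05,10.5,0],[0,0,0.05]]]' -0.5
$m '[[[0,0,3],[0,0,0]],[[0,0,7],[0,0,0]],[[0,0,10],[0,0,0]],[[0,0,10],[0,0,0]],[[0,0,10],[0,0,0]]]'
python3 plan.py .564 .0135 .012 8
python3 -c "
from h import *
cv2.imwrite('pics/g2.png',cv2.resize(ctrl.get_image('scene')[200:350,200:420],None,fx=3,fy=3))"
```

```text
t: 23.35
tool_pos: [0.5633, 0.0177, 0.1871]
tool_rot: [2.052, 2.378, 0.001]
contact_force: [-0.7, 0.2, -0.8]
opening: 0.0638
grip_force: 0.0
t: 23.98
tool_pos: [0.5642, 0.0145, 0.088]
tool_rot: [2.057, 2.372, 0.002]
contact_force: [-0.3, 0.4, 0.8]
opening: 0.0642
grip_force: 0.0
t 23.98 pos [0.5642 0.0145 0.088 ] closing deg 8.12 tilt [ 0.002 -0.    -1.   ] open 0.0642 grip 0.0 q [-0.11  0.04  1.88 -0.    1.22 -0.25]
shift cm [-0.1  -0.05  7.6 ] turn z rad 0.0021
```

View pics/g2.png

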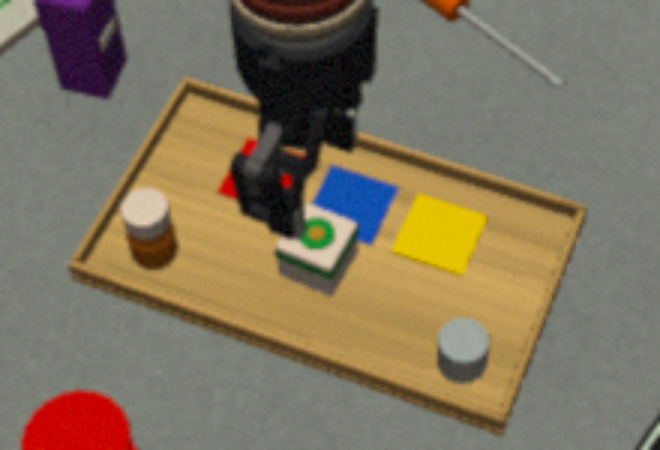

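```bash
m="python3 -m handwheel"
$m '[[[-0.1,0,3],[0,0,0]],[[-0.1,0,6],[0,0,0]],[[-0.1,0,7.4],[0,0,0]],[[-0.1,0,7.4],[0,0,0]]]'
$m '[[[0,0,0],[0,0,0]],[[0,0,0],[0,0,0]],[[0,0,0],[0,0,0]],[[0,0,0],[0,0,0]],[[0,0,0],[0,0,0]]]' 1 40
$m '[[[0,0,-2],[0,0,0]],[[0,0,-6],[0,0,0]],[[0,0,-11],[0,0,0]],[[0,0,-15],[0,0,0]],[[0,0,-15.5],[0,0,0]]]'
$m '[[[-4,-1.1,0],[0,0,0]],[[-9,-2.5,0],[0,0,0]],[[-14,-3.9,0],[0,0,0]],[[-19,-5.3,0],[0,0,0]],[[-24,-6.7,0],[0,0,0]]]'
$m '[[[-4,-1.1,0],[0,0,0]],[[-8,-2.2,0],[0,0,0]],[[-10.8,-3,0],[0,0,0]],[[-10.8,-3,0],[0,0,0]],[[-10.8,-3,0],[0,0,0]]]'
python3 plan.py .517 -.3445 .022 8
python3 - <<'E'
from h import *
np.set_printoptions(precision=4,suppress=True)
im=ctrl.get_image("top");h=cv2.cvtColor(im,cv2.COLOR_BGR2HSV)
cv2.imwrite("pics/pl.png",cv2.resize(im[190:300,400:560],None,fx=4,fy=4,interpolation=cv2.INTER_CUBIC))
E
```

```text
t: 24.52
tool_pos: [0.5636, 0.0138, 0.0125]
tool_rot: [-2.058, -2.373, 0.0]
contact_force: [1.1, 0.3, 0.3]
opening: 0.0643
grip_force: 0.0
t: 25.15
tool_pos: [0.5652, 0.0137, 0.0143]
tool_rot: [2.056, 2.371, 0.003]
contact_force: [0.3, -1.0, 5.3]
opening: 0.0392
grip_force: 43.0
t: 25.78
tool_pos: [0.5658, 0.0137, 0.1722]
tool_rot: [2.054, 2.369, 0.007]
contact_force: [-0.9, 0.9, -1.1]
opening: 0.0394
grip_force: 42.3
t: 26.4
tool_pos: [0.5297, -0.2341, 0.1652]
tool_rot: [-2.056, -2.371, 0.001]
contact_force: [0.4, -0.6, -1.8]
opening: 0.0396
grip_force: 42.2
t: 27.02
tool_pos: [0.5162, -0.3433, 0.1658]
tool_rot: [-2.056, -2.371, -0.001]
contact_force: [-0.5, -0.3, -1.8]
opening: 0.0394
grip_force: 42.2
t 27.02 pos [ 0.5162 -0.3433  0.1658] closing deg 8.14 tilt [-0.002  0.002 -1.   ] open 0.0394 grip 42.2 q [-0.71  0.09  1.68  0.    1.37 -0.85]
shift cm [-0.17  0.09 14.37] turn z rad 0.0024
```

View pics/pl.png

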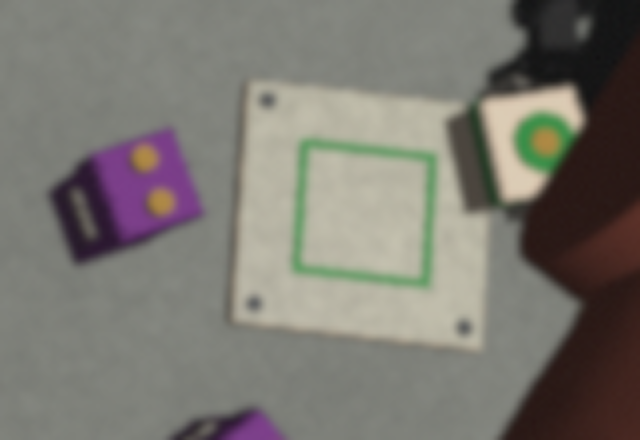

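```bash
m="python3 -m handwheel"
$m '[[[-0.15,0.05,4],[0,0,0]],[[-0.15,0.05,9],[0,0,0]],[[-0.15,0.05,13],[0,0,0]],[[-0.15,0.05,14.2],[0,0,0]],[[-0.15,0.05,14.3],[0,0,0]]]'
$m '[[[0,0,0.1],[0,0,0]],[[0,0,0.1],[0,0,0]],[[0,0,0.1],[0,0,0]]]'
python3 plan.py .5165 -.3447 .022 8
```

```text
t: 27.7
tool_pos: [0.518, -0.3453, 0.0247]
tool_rot: [2.057, 2.374, 0.0]
contact_force: [0.6, -0.2, -0.7]
opening: 0.0396
grip_force: 42.1
t: 28.08
tool_pos: [0.518, -0.3463, 0.0244]
tool_rot: [2.057, 2.372, -0.0]
contact_force: [-0.5, 0.2, -1.5]
opening: 0.0397
grip_force: 42.1
t 28.07 pos [ 0.518  -0.3463  0.0244] closing deg 8.13 tilt [ 0.001 -0.001 -1.   ] open 0.0397 grip 42.1 q [-0.71  0.25  1.76 -0.    1.13 -0.85]
shift cm [ 0.18 -0.13  0.24] turn z rad 0.0023
```

```bash
m="python3 -m handwheel"
$m '[[[0.15,-0.1,0.1],[0,0,0]],[[0.15,-0.1,0.2],[0,0,0]],[[0.15,-0.1,0.2],[0,0,0]]]'
$m '[[[0,0,0],[0,0,0]],[[0,0,0],[0,0,0]],[[0,0,0],[0,0,0]],[[0,0,0],[0,0,0]]]' -0.5
$m '[[[0,0,-2],[0,0,0]],[[0,0,-6],[0,0,0]],[[0,0,-11],[0,0,0]],[[0,0,-15],[0,0,0]],[[0,0,-16.5],[0,0,0]]]'
$m '[[[5,1.1,0],[0,0,0]],[[10,2.2,0],[0,0,0]],[[15,3.3,0],[0,0,0]],[[20,4.5,0],[0,0,0]],[[21.4,4.85,0],[0,0,0]]]'
$m '[[[5,1.1,0],[0,0,0]],[[10,2.2,0],[0,0,0]],[[15,3.3,0],[0,0,0]],[[20,4.5,0],[0,0,0]],[[21.4,4.85,0],[0,0,0]]]'
$m '[[[5,1.1,0],[0,0,-0.05]],[[10,2.2,0],[0,0,-0.05]],[[15,3.3,0],[0,0,-0.05]],[[20,4.5,0],[0,0,-0.05]],[[21.4,4.85,0],[0,0,-0.05]]]'
python3 plan.py .5712 .3111 .07 11
python3 - <<'E'
from h import *
np.set_printoptions(precision=4,suppress=True)
im=ctrl.get_image("top");h=cv2.cvtColor(im,cv2.COLOR_BGR2HSV)
cv2.imwrite("pics/pl2.png",cv2.resize(im[190:300,400:560],None,fx=4,fy=4,interpolation=cv2.INTER_CUBIC))
k=np.zeros((480,640),np.uint8);k[225:262,474:510]=cv2.inRange(h,(40,80,40),(90,255,255))[225:262,474:510]
n,l,s,c=cv2.connectedComponentsWithStats(k)
for i in range(1,n):print(s[i],c[i],pix2w("top",c[i],.048))
E
```

```text
t: 28.45
tool_pos: [0.5162, -0.3444, 0.0213]
tool_rot: [-2.058, -2.373, -0.0]
contact_force: [-0.1, -0.0, -0.2]
opening: 0.0393
grip_force: 42.2
t: 28.95
tool_pos: [0.5164, -0.3445, 0.0213]
tool_rot: [2.058, 2.373, -0.0]
contact_force: [0.6, -0.9, -0.4]
opening: 0.0639
grip_force: 0.0
t: 29.58
tool_pos: [0.5178, -0.3456, 0.1915]
tool_rot: [2.053, 2.368, 0.0]
contact_force: [-0.4, 0.2, -0.3]
opening: 0.064
grip_force: 0.0
t: 30.2
tool_pos: [0.5335, -0.1231, 0.1854]
tool_rot: [-2.053, -2.375, 0.001]
contact_force: [-0.2, 0.4, -1.2]
opening: 0.0643
grip_force: 0.0
t: 30.82
tool_pos: [0.5516, 0.0947, 0.1857]
tool_rot: [-2.055, -2.375, 0.001]
contact_force: [0.2, -1.1, 0.2]
opening: 0.0638
grip_force: 0.0
t: 31.45
tool_pos: [0.5697, 0.3129, 0.1856]
tool_rot: [-1.996, -2.426, 0.002]
contact_force: [-0.2, -0.9, 0.2]
opening: 0.0643
grip_force: 0.0
t 31.45 pos [0.5697 0.3129 0.1856] closing deg 11.09 tilt [-0.001 -0.001 -1.   ] open 0.0643 grip 0.0 q [ 0.39  0.14  1.59 -0.    1.41  0.19]
shift cm [-0.2   0.12 11.56] turn z rad 0.0015
[476 226   1   2   2] [476.  226.5] [ 0.5425 -0.305   0.048 ]
[493 235  12  11  79] [498.5063 240.1519] [ 0.5162 -0.3446  0.048 ]
[474 255   1   2   2] [474.  255.5] [ 0.4884 -0.2975  0.048 ]
[505 259   2   2   3] [505.6667 259.6667] [ 0.4799 -0.3549  0.048 ]
```

View pics/pl2.png

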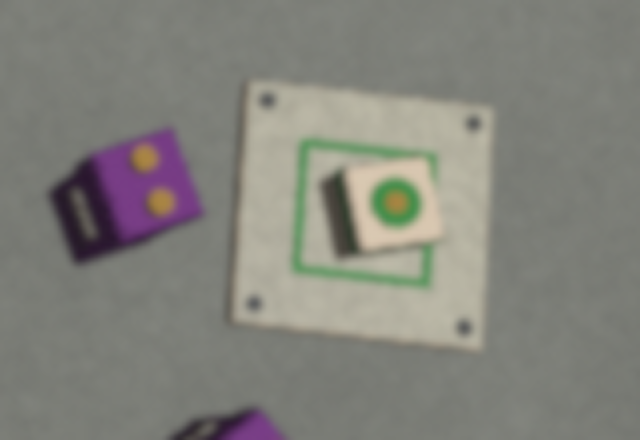

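```bash
m="python3 -m handwheel"
$m '[[[-0.15,0.1,3],[0,0,0]],[[-0.15,0.1,7],[0,0,0]],[[-0.15,0.1,10.5],[0,0,0]],[[-0.15,0.1,11.5],[0,0,0]],[[-0.15,0.1,11.5],[0,0,0]]]'
$m '[[[0,0,0],[0,0,0]],[[0,0,0],[0,0,0]],[[0,0,0],[0,0,0]],[[0,0,0],[0,0,0]],[[0,0,0],[0,0,0]]]' 1 60
$m '[[[0,0,-2],[0,0,0]],[[0,0,-6],[0,0,0]],[[0,0,-10],[0,0,0]],[[0,0,-12],[0,0,0]],[[0,0,-12],[0,0,0]]]'
$m '[[[-4,-1.3,0],[0,0,0]],[[-9,-2.9,0],[0,0,0]],[[-14,-4.5,0],[0,0,0]],[[-19,-6.2,0],[0,0,0]],[[-24,-7.8,0],[0,0,0]]]'
$m '[[[-4,-1.3,0],[0,0,0]],[[-8,-2.5,0],[0,0,0]],[[-11,-3.6,0],[0,0,0]],[[-11.3,-3.6,0],[0,0,0]],[[-11.3,-3.6,0],[0,0,0]]]'
python3 plan.py .527 -.0571 .075 11
```

```text
t: 32.12
tool_pos: [0.5709, 0.3092, 0.0711]
tool_rot: [-2.0, -2.423, 0.002]
contact_force: [0.8, 0.5, -0.3]
opening: 0.064
grip_force: 0.0
t: 32.75
tool_pos: [0.5726, 0.311, 0.074]
tool_rot: [1.996, 2.422, 0.006]
contact_force: [1.1, -1.4, 5.6]
opening: 0.0378
grip_force: 60.1
t: 33.38
tool_pos: [0.5715, 0.3108, 0.1933]
tool_rot: [1.997, 2.423, 0.005]
contact_force: [-0.1, 1.1, -2.7]
opening: 0.037
grip_force: 59.8
t: 34.0
tool_pos: [0.5381, 0.0584, 0.1884]
tool_rot: [-1.996, -2.422, 0.004]
contact_force: [-0.2, -0.1, -2.7]
opening: 0.037
grip_force: 59.9
t: 34.62
tool_pos: [0.5255, -0.0574, 0.1896]
tool_rot: [-1.997, -2.422, 0.001]
contact_force: [-0.3, -0.3, -2.3]
opening: 0.0372
grip_force: 59.8
t 34.62 pos [ 0.5255 -0.0574  0.1896] closing deg 10.98 tilt [-0.003  0.001 -1.   ] open 0.0372 grip 59.8 q [-0.25 -0.15  1.88  0.    1.42 -0.44]
shift cm [-0.02  0.18 11.46] turn z rad -0.0003
```

```bash
m="python3 -m handwheel"
$m '[[[0,0.05,4],[0,0,0]],[[0,0.05,8],[0,0,0]],[[0,0.05,10],[0,0,0]],[[0,0.05,10.9],[0,0,0]],[[0,0.05,10.9],[0,0,0]]]'
$m '[[[0,0,0],[0,0,0]],[[0,0,0],[0,0,0]],[[0,0,0],[0,0,0]]]'
python3 plan.py .527 -.0571 .0785 11
```

```text
t: 35.25
tool_pos: [0.5265, -0.0569, 0.0818]
tool_rot: [-1.996, -2.424, 0.001]
contact_force: [-0.9, 0.1, -3.0]
opening: 0.0375
grip_force: 59.8
t: 35.62
tool_pos: [0.5272, -0.0579, 0.0831]
tool_rot: [1.998, 2.423, 0.001]
contact_force: [-0.0, 1.1, -2.4]
opening: 0.0372
grip_force: 59.8
t 35.62 pos [ 0.5272 -0.0579  0.0831] closing deg 11.00 tilt [ 0.001 -0.    -1.   ] open 0.0372 grip 59.8 q [-0.25 -0.03  1.96  0.    1.21 -0.44]
shift cm [ 0.08 -0.01  0.46] turn z rad -0.0001
```

```bash
m="python3 -m handwheel"
$m '[[[0.08,0,0.2],[0,0,0]],[[0.08,0,0.45],[0,0,0]],[[0.08,0,0.45],[0,0,0]]]'
$m '[[[0,0,0],[0,0,0]],[[0,0,0],[0,0,0]],[[0,0,0],[0,0,0]],[[0,0,0],[0,0,0]]]' -0.4
$m '[[[0,0,-2],[0,0,0]],[[0,0,-5],[0,0,0]],[[0,0,-9],[0,0,0]],[[0,0,-11],[0,0,0]]]'
$m '[[[5,0.4,0],[0,0,0]],[[11,0.8,0],[0,0,0]],[[17,1.4,0],[0,0,0]],[[23,2,0],[0,0,0]],[[28,2.5,0],[0,0,0]]]'
$m '[[[5,0.4,0],[0,0,0]],[[9.7,0.8,0],[0,0,0]],[[9.7,0.8,0],[0,0,0]],[[9.7,0.8,0],[0,0,0]]]' -0.5
python3 plan.py .4875 .3195 .071 11
```

```text
t: 36.0
tool_pos: [0.5267, -0.057, 0.0779]
tool_rot: [1.998, 2.424, 0.0]
contact_force: [-0.4, 0.4, -0.1]
opening: 0.0374
grip_force: 59.9
t: 36.5
tool_pos: [0.5266, -0.057, 0.0779]
tool_rot: [1.998, 2.424, 0.0]
contact_force: [-0.9, 0.7, 0.6]
opening: 0.0599
grip_force: 0.0
t: 37.0
tool_pos: [0.5276, -0.0572, 0.1904]
tool_rot: [1.996, 2.422, 0.002]
contact_force: [-0.3, 0.2, 0.7]
opening: 0.0597
grip_force: 0.0
t: 37.62
tool_pos: [0.4968, 0.2247, 0.1872]
tool_rot: [-1.997, -2.425, 0.001]
contact_force: [-0.2, -0.4, 0.5]
opening: 0.0598
grip_force: 0.0
t: 38.12
tool_pos: [0.4867, 0.3191, 0.187]
tool_rot: [-1.998, -2.424, 0.002]
contact_force: [-0.2, -0.1, 1.2]
opening: 0.0639
grip_force: 0.0
t 38.12 pos [0.4867 0.3191 0.187 ] closing deg 11.02 tilt [-0.001 -0.001 -1.   ] open 0.0639 grip 0.0 q [ 0.45 -0.02  1.76 -0.    1.4   0.26]
shift cm [ 0.04  0.1  11.6 ] turn z rad 0.0004
```

```bash
m="python3 -m handwheel"
$m '[[[0.05,0.1,3],[0,0,0]],[[0.05,0.1,7],[0,0,0]],[[0.05,0.1,10.5],[0,0,0]],[[0.05,0.1,11.5],[0,0,0]],[[0.05,0.1,11.5],[0,0,0]]]'
$m '[[[0,0,0],[0,0,0]],[[0,0,0],[0,0,0]],[[0,0,0],[0,0,0]],[[0,0,0],[0,0,0]],[[0,0,0],[0,0,0]]]' 1 60
$m '[[[0,0,-2],[0,0,0]],[[0,0,-6],[0,0,0]],[[0,0,-10],[0,0,0]],[[0,0,-12],[0,0,0]],[[0,0,-12],[0,0,0]]]'
$m '[[[-4,-0.4,0],[0,0,0]],[[-9,-0.9,0],[0,0,0]],[[-14,-1.5,0],[0,0,0]],[[-19,-2,0],[0,0,0]],[[-23,-2.5,0],[0,0,0]]]'
$m '[[[-4,-0.4,0],[0,0,0]],[[-7,-0.7,0],[0,0,0]],[[-8.3,-0.9,0],[0,0,0]],[[-8.3,-0.9,0],[0,0,0]],[[-8.3,-0.9,0],[0,0,0]]]'
$m '[[[0,0,4],[0,0,0]],[[0,0,8],[0,0,0]],[[0,0,10],[0,0,0]],[[0,0,10.7],[0,0,0]],[[0,0,10.7],[0,0,0]]]'
$m '[[[0,0,0],[0,0,0]],[[0,0,0],[0,0,0]],[[0,0,0],[0,0,0]]]'
python3 plan.py .5142 .0057 .078 11
```

```text
t: 38.75
tool_pos: [0.488, 0.3193, 0.0727]
tool_rot: [-2.0, -2.423, 0.001]
contact_force: [-0.1, -0.2, -0.7]
opening: 0.0645
grip_force: 0.0
t: 39.38
tool_pos: [0.4893, 0.3207, 0.0752]
tool_rot: [1.997, 2.423, 0.005]
contact_force: [-0.8, 0.4, 7.1]
opening: 0.0372
grip_force: 60.6
t: 40.0
tool_pos: [0.4887, 0.3205, 0.1948]
tool_rot: [1.997, 2.423, 0.005]
contact_force: [-0.1, 0.1, -3.1]
opening: 0.0372
grip_force: 60.3
t: 40.62
tool_pos: [0.5058, 0.0877, 0.19]
tool_rot: [-1.997, -2.421, 0.005]
contact_force: [0.6, 0.6, -3.1]
opening: 0.0375
grip_force: 60.4
t: 41.25
tool_pos: [0.5139, 0.0073, 0.1922]
tool_rot: [-1.996, -2.424, 0.0]
contact_force: [0.1, 0.0, -2.4]
opening: 0.0376
grip_force: 60.4
t: 41.88
tool_pos: [0.5144, 0.007, 0.086]
tool_rot: [-1.997, -2.425, -0.0]
contact_force: [-0.3, -0.3, -2.0]
opening: 0.0369
grip_force: 60.3
t: 42.25
tool_pos: [0.5147, 0.0063, 0.0865]
tool_rot: [1.998, 2.423, 0.001]
contact_force: [0.2, -0.8, -2.2]
opening: 0.0371
grip_force: 60.3
t 42.25 pos [0.5147 0.0063 0.0865] closing deg 10.99 tilt [ 0.001 -0.    -1.   ] open 0.0371 grip 60.3 q [-0.13 -0.08  1.99  0.    1.22 -0.32]
shift cm [-0.05 -0.06  0.85] turn z rad -0.0001
```

```bash
m="python3 -m handwheel"
$m '[[[-0.05,-0.05,0.4],[0,0,0]],[[-0.05,-0.05,0.7],[0,0,0]],[[-0.05,-0.05,0.7],[0,0,0]]]'
$m '[[[0,0,0],[0,0,0]],[[0,0,0],[0,0,0]],[[0,0,0],[0,0,0]],[[0,0,0],[0,0,0]]]' -0.4
$m '[[[0,0,-2],[0,0,0]],[[0,0,-5],[0,0,0]],[[0,0,-9],[0,0,0]],[[0,0,-11],[0,0,0]]]'
$m '[[[5,-0.8,0],[0,0,0]],[[10,-1.5,0],[0,0,0]],[[15,-2.3,0],[0,0,0]],[[20,-3,0],[0,0,0]],[[25,-3.7,0],[0,0,0]]]' -0.5
$m '[[[5,-0.8,0],[0,0,0]],[[8.5,-1.2,0],[0,0,0]],[[8.5,-1.2,0],[0,0,0]],[[8.5,-1.2,0],[0,0,0]]]'
python3 plan.py .4018 .3255 .071 11
```

```text
t: 42.62
tool_pos: [0.5139, 0.0056, 0.0793]
tool_rot: [-1.998, -2.424, 0.001]
contact_force: [-2.7, -0.2, 3.3]
opening: 0.0369
grip_force: 61.0
t: 43.12
tool_pos: [0.5139, 0.0058, 0.0788]
tool_rot: [1.998, 2.424, 0.0]
contact_force: [-0.1, 0.6, 0.2]
opening: 0.0599
grip_force: 0.0
t: 43.62
tool_pos: [0.5149, 0.0056, 0.1914]
tool_rot: [1.996, 2.422, 0.003]
contact_force: [-0.2, -0.6, -0.4]
opening: 0.0595
grip_force: 0.0
t: 44.25
tool_pos: [0.4288, 0.2454, 0.1882]
tool_rot: [-1.998, -2.424, 0.001]
contact_force: [0.5, 0.1, -1.0]
opening: 0.0643
grip_force: 0.0
t: 44.75
tool_pos: [0.4017, 0.3247, 0.1882]
tool_rot: [1.998, 2.424, -0.002]
contact_force: [0.1, 0.1, -0.1]
opening: 0.0642
grip_force: 0.0
t 44.75 pos [0.4017 0.3247 0.1882] closing deg 11.00 tilt [-0.001 -0.001 -1.   ] open 0.0642 grip 0.0 q [ 0.54 -0.18  1.91 -0.    1.41  0.34]
shift cm [ 0.09  0.03 11.72] turn z rad 0.0000
```

```bash
m="python3 -m handwheel"
$m '[[[0.05,0.05,3],[0,0,0]],[[0.05,0.05,7],[0,0,0]],[[0.05,0.05,10.5],[0,0,0]],[[0.05,0.05,11.6],[0,0,0]],[[0.05,0.05,11.6],[0,0,0]]]'
$m '[[[0,0,0],[0,0,0]],[[0,0,0],[0,0,0]],[[0,0,0],[0,0,0]],[[0,0,0],[0,0,0]],[[0,0,0],[0,0,0]]]' 1 60
$m '[[[0,0,-2],[0,0,0]],[[0,0,-6],[0,0,0]],[[0,0,-10],[0,0,0]],[[0,0,-12],[0,0,0]],[[0,0,-12],[0,0,0]]]'
$m '[[[-4,0.7,0],[0,0,0]],[[-9,1.6,0],[0,0,0]],[[-14,2.5,0],[0,0,0]],[[-18,3.2,0],[0,0,0]],[[-21,3.8,0],[0,0,0]]]'
$m '[[[-3,0.6,0],[0,0,0]],[[-5,0.9,0],[0,0,0]],[[-6.2,1.1,0],[0,0,0]],[[-6.2,1.1,0],[0,0,0]],[[-6.2,1.1,0],[0,0,0]]]'
$m '[[[0,0,4],[0,0,0]],[[0,0,8],[0,0,0]],[[0,0,10],[0,0,0]],[[0,0,10.7],[0,0,0]],[[0,0,10.7],[0,0,0]]]'
$m '[[[0,0,0],[0,0,0]],[[0,0,0],[0,0,0]],[[0,0,0],[0,0,0]]]'
python3 plan.py .5015 .0684 .078 11
```

```text
t: 45.38
tool_pos: [0.4024, 0.3251, 0.0726]
tool_rot: [-2.0, -2.423, 0.002]
contact_force: [0.3, -0.1, 0.2]
opening: 0.064
grip_force: 0.0
t: 46.0
tool_pos: [0.4032, 0.3265, 0.075]
tool_rot: [1.997, 2.424, 0.004]
contact_force: [-2.2, -1.8, 6.0]
opening: 0.037
grip_force: 60.1
t: 46.62
tool_pos: [0.403, 0.3263, 0.1942]
tool_rot: [1.997, 2.423, 0.005]
contact_force: [0.0, -0.1, -3.0]
opening: 0.0376
grip_force: 60.5
t: 47.25
tool_pos: [0.4787, 0.1251, 0.1899]
tool_rot: [-1.998, -2.421, 0.005]
contact_force: [0.5, 0.1, -2.8]
opening: 0.0372
grip_force: 60.4
t: 47.88
tool_pos: [0.5018, 0.0688, 0.1921]
tool_rot: [-1.997, -2.424, 0.001]
contact_force: [0.2, -0.3, -2.6]
opening: 0.0368
grip_force: 60.4
t: 48.5
tool_pos: [0.5023, 0.0686, 0.086]
tool_rot: [1.997, 2.425, 0.0]
contact_force: [-0.1, 1.8, -2.8]
opening: 0.0371
grip_force: 60.4
t: 48.88
tool_pos: [0.5027, 0.0682, 0.0866]
tool_rot: [1.998, 2.423, 0.001]
contact_force: [-0.2, -0.0, -1.9]
opening: 0.037
grip_force: 60.4
t 48.88 pos [0.5027 0.0682 0.0866] closing deg 11.00 tilt [ 0.001 -0.    -1.   ] open 0.0370 grip 60.4 q [-0.01 -0.09  2.01  0.    1.22 -0.2 ]
shift cm [ 0.04 -0.12  0.85] turn z rad -0.0000
```

```bash
m="python3 -m handwheel"
$m '[[[0.05,-0.05,0.4],[0,0,0]],[[0.05,-0.05,0.7],[0,0,0]],[[0.05,-0.05,0.7],[0,0,0]]]'
$m '[[[0,0,0],[0,0,0]],[[0,0,0],[0,0,0]],[[0,0,0],[0,0,0]],[[0,0,0],[0,0,0]]]' -0.4
$m '[[[0,0,-2],[0,0,0]],[[0,0,-5],[0,0,0]],[[0,0,-9],[0,0,0]],[[0,0,-12],[0,0,0]]]'
$m '[[[5,-3,0],[0,0,0]],[[10,-6,0],[0,0,0]],[[15,-9,0],[0,0,0]],[[20,-10,0],[0,0,0]],[[24,-10,0],[0,0,0]]]'
python3 - <<'E'
from h import *
np.set_printoptions(precision=4,suppress=True)
im=ctrl.get_image("top");h=cv2.cvtColor(im,cv2.COLOR_BGR2HSV)
cv2.imwrite("pics/fin.png",cv2.resize(im[165:295,215:395],None,fx=4.4,fy=4.4,interpolation=cv2.INTER_CUBIC))
cv2.imwrite("pics/fins.png",ctrl.get_image("scene"))
E
python3 plan.py 0.5 0 .2 11
```

```text
t: 49.25
tool_pos: [0.5017, 0.0685, 0.0791]
tool_rot: [-1.998, -2.424, 0.001]
contact_force: [-2.2, -1.1, 2.4]
opening: 0.0373
grip_force: 60.9
t: 49.75
tool_pos: [0.5017, 0.0686, 0.0788]
tool_rot: [1.998, 2.424, 0.0]
contact_force: [0.9, 0.4, 0.3]
opening: 0.0599
grip_force: 0.0
t: 50.25
tool_pos: [0.5021, 0.0686, 0.2007]
tool_rot: [1.997, 2.423, 0.002]
contact_force: [0.9, 0.7, -0.0]
opening: 0.0597
grip_force: 0.0
t: 50.88
tool_pos: [0.3565, 0.2867, 0.1991]
tool_rot: [1.996, 2.425, 0.002]
contact_force: [1.1, 0.4, -0.9]
opening: 0.0598
grip_force: 0.0
t 50.98 pos [0.3565 0.2878 0.199 ] closing deg 11.28 tilt [-0.     0.001 -1.   ] open 0.0597 grip 0.0 q [ 0.52 -0.34  2.02  0.    1.46  0.32]
shift cm [-31.03   8.45  -0.14] turn z rad 0.0048
```

View pics/fin.png

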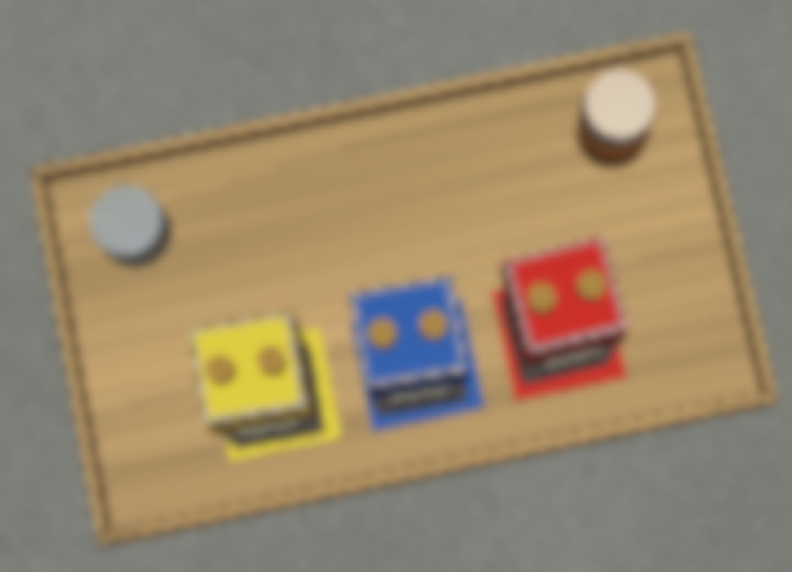

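View pics/fins.png

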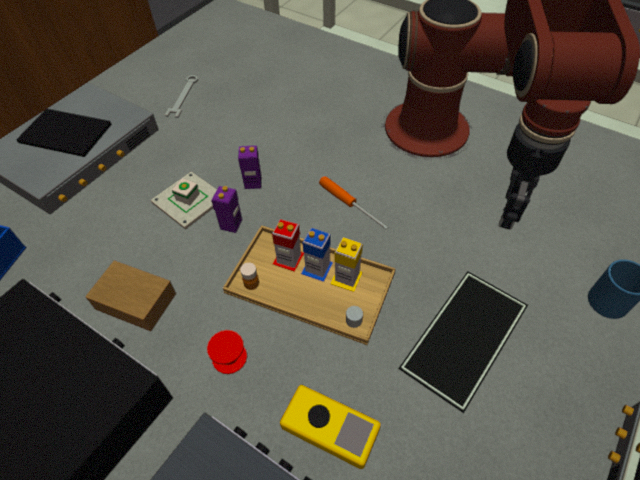

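All modules stand on their pads (socket midpoints at crop (247,366), (408,329), (566,291)), the unit is in the square at scene (185,190), the jar is unmoved at crop (620,103).

Run:
```python
from h import *
P=dict(y=((247,366),(.5017,.0683)),b=((408,329),(.514,.0055)),r=((566,291),(.5264,-.0571)))
e=[np.linalg.norm(pix2w("top",(215+u[0]/4.4,165+u[1]/4.4),.115)[:2]-p) for u,p in P.values()]
print(np.round(e,4))
if max(e)<.007: print(ctrl.finish_job())
```

```text
[0.0037 0.0024 0.0016]
the job is handed in; nothing more can be done
None
```

The job is handed in, but no verdict came back: by the last images each module stands on its own pad within about 4 mm, the reference unit sits within about 1 mm of the square's centre, the jar is where it was, and it took about 51 s of the 144 s.

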